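# Ready a belt drive: build the fixed idler, then hold the ratchet tensioner back

### The arm

A 7-joint arm with a two-finger parallel gripper is mounted at the origin on the work surface. World frame = base frame: x ahead of the robot, y to its left, z up, the work surface at z = 0. Lengths are in mm, angles in rad, forces in N, time in s.
With the tool pointing down it reaches from about 400 to 875 mm from the base axis. Payload 4.4 kg.
Tool frame: the origin (TCP) lies midway between the tips of the shut fingers; the grasp point (between the pads) lies ctrl.tcp_to_grasp behind it (ctrl.tcp_to_grasp is the distance from the TCP to the grasp point, in mm); z points along the fingers, y is the line along which they close (so a half turn about z gives the same grasp; the last joint's range is limited). The gripper opens to 85 mm and grips with 20 to 120 N. Pads are 22 mm wide; open, the fingers measure 114 mm over their backs; the gripper's body (76 mm by 85 mm) begins 54 mm behind the grasp point. The pads swing forward as they close: fully open they stand 13 mm farther back than shut.
Start: joints at [1.228, 0.628, 0.038, 1.517, -0.027, 0.996, -0.02], TCP at [177.659, -625.264, 231.313] pointing down, gripper open.
Joint ranges: [-3.06, 3.06], [-0.37, 2.12], [-1.25, 1.32], [0.18, 2.47], [-1.1, 4.24], [0.23, 1.98], [-2.94, 2.94]. Speed limits (rad/s): [2.57, 2.57, 3.14, 3.14, 3.14, 3.14, 3.14].

### API

Orientations are given as [roll, pitch, yaw] about the fixed x, y, z axes, in that order (R = Rz(yaw) Ry(pitch) Rx(roll)).
In Python, from cell import ctrl, get_image, get_calibration, workorder, boxes_of, place_of gives the robot as it stands.
- The arm moves only by the tool play_rows, never from a script. Its argument "series" is a list that holds one entry, the list of rows, each a list of 7 numbers: the shift along the world's x, y, z in cm, then the turn, a rotation vector about the world's x, y, z in degrees, then the closure, from 0 (fully open) to 1 (shut). A call has 1 to 20 rows; each row shifts and turns the commanded pose from where the row before left it; what a row does not reach is not made up. A row lasts 1/8 s, in which the tool goes at most 62.5 mm and 10.7 degrees, less where a joint would pass 70% of its speed; a pose out of reach is approached as far as the arm can. A call with a gripper value outside its range is refused whole. The fingers move at their own pace and stop on an object; the grip force is fixed at half the most. Time passes only in rows, so rows that do not move let the fingers close. It gives the time, the measured TCP pose, the force, the opening and the grip force at its end, in the units of the state.
- ctrl.read_state(): the state, without advancing time (a new reading comes with each control period).
- get_image(name): name is "side" or "top"; returns (picture, depth): 384x512x3 uint8, red, green, blue; 384x512 float32, mm along the optical axis (not along the pixel's ray), 0 where there is no reading.
- get_calibration(name): a dict with "K" (3x3 intrinsics, pixels), "R" (3x3) and "t" (3): a world point X has camera coordinates R X + t. Camera axes: x right, y down, z forward; pixel columns grow to the right and rows downward; lengths in mm; the calibration is good to about 2 mm. A picture is of the moment at which its call begins. get_calibration takes no time and is no camera call.
- workorder.finish_job(): hands the job in; it is judged then, once.
Trained networks look in the newest picture that a camera, given by its name, has taken for a name from the list of things; names that differ only in an ending like _2 or _b are one class to them, and where a whole thing is asked for, a point or a joint stands for the part that bears it (a point fixed in the world has none). Each returns a list of dicts, best first, with "p" (0 to 1); they miss things now and then, are a little off and sometimes report something else, mostly with a low value. They report only what shows in the picture. A call takes as long as a camera call. They do not tell look-alikes from the thing itself.
- boxes_of(target, camera): "pixel" ([column, row] in pixels, amid what is visible of it).
- place_of(target, camera): "pixel" ([column, row] in pixels: a listed point, or the origin of a listed thing).
The state is a dict: "clock": time; "qpos": joint angles; "qd": joint speeds; "tau": joint torques, N m; "eef_pos": TCP position; "tool_rot": TCP orientation; "force": force on the tool from outside, world axes, zero at the start; "torque": the same for the moment, N m; "width": finger opening in mm; "gripper_force": force on a finger pad.
Only numpy, scipy, OpenCV 4.12 (cv2) and the standard library are available. Lean on these libraries where they do the work, as an engineer would, in place of code of your own. Each camera call takes 0.05 s, during which the arm holds its last target. There are 200 camera calls.

### The job

Get the belt drive on the bench ready for its belt: build up the fixed idler on the stud of its seat, first the idler pulley with its hub down in the pocket, then the spacer ring on it, then the cover disc on top, each let go lying flat. Then push the sprung tensioner arm back by its upright handle until its pawl has clicked in behind the second, last tooth, and hold the arm a little beyond that, so that your push and not the pawl carries the spring. Finish while still holding it there, for a workmate to slip the belt on, and leave the other things on the bench where they are.

Things in the scene. Friction and masses are not known exactly. Their poses are not given: they have to be found in the camera images.
- drive: belt-drive plate, grey steel, fixed, 320 (x) x 370 (y) mm, top 22 mm above the bench. Origin: under its centre, on the bench; axes along its sides, z up. On it (x, y in mm): grooved pulleys, 100 mm wide at (100, 60) and 68 mm wide at (90, -110), 76 mm high (shaft ends 102 mm); idler seat at (-65, -140); tensioner pivot at (-90, 125), the pawl's guide just beyond it (+x), 46 mm high.
- seat (a point): idler seat: round aluminium boss, 50 mm across, top 46 mm above the bench, with a pocket 41 mm across and 7 mm deep; this point is the centre of the pocket's floor, 39 mm above the bench; axes as the plate's, z up. In its middle stands a steel stud, 14 mm across and 64 mm tall from this point; its top 8 mm taper to 6 mm.
- idler_c (a point): idler pulley, loose, aluminium, 34 mm high, about 0.18 kg: rim 56 mm across and 24 mm high, below it a hub 36 mm across and 10 mm high, bore 20 mm. It stands on its hub on the bench. This point is on its axis half-way up the rim, 22 mm above its underside; z is its axis, up. Seated: this point 22 mm above the point seat, the top face 34 mm above it.
- spacer_c (a point): spacer ring, loose, plain steel, 36 mm across, bore 20 mm, 10 mm high, lying flat on the bench; this point is its centre, z its axis. Seated: on the pulley's top face, its centre 39 mm above the point seat.
- disc_c (a point): cover disc, loose, plain steel, 52 mm across, bore 20 mm, 10 mm thick, lying flat on the bench; this point is its centre, z its axis. Seated: on the spacer, its centre 49 mm above the point seat.
- tensioner (a joint): angle of the tensioner arm about its upright pivot, rad: 0 at rest, growing as it is pushed back (counter-clockwise from above), 0.72 at the back stop. Its spring pushes with about 5 N at the handle at 0 and 9 N at 0.55. The ratchet clicks at 0.30 and, last, at 0.54; let go after a click, the arm springs back by about 0.02 onto the pawl and stays there.
- handle (a point): upright black handle, 16 mm across, at the end of the tensioner arm, 165 mm from the pivot; free from 50 to 107 mm above the bench; this point is on its axis, 87 mm above the bench. At rest it lies to the plate's -y side of the pivot and moves first to the plate's +x. The arm below is 24 mm wide. On it stands a roller, 44 mm wide, 78 mm high, 65 mm from the handle towards the pivot.
- pivot (a point): the tensioner's pivot axis (upright), point 62 mm above the bench on its round housing, 54 mm across.
- pawl (a joint): lift of the sprung pawl slider, m: 0 when it is fully in, against the ratchet's root; lifted up to about 0.0055 as it rides over a tooth, then it snaps in (the click).
- bearing: bystander: ball bearing lying flat, 47 mm across, 14 mm high; origin under its centre
- nut: bystander: hexagon nut lying flat, 27 mm over its corners, 13 mm high; origin under its centre
- wrench: bystander: steel spanner, 180 mm long, 8 mm thick, lying on the plate; origin under its middle, x along it
- screwdriver: bystander: screwdriver with black handle, 200 mm long, lying; origin under its middle, x along it
- carton: bystander: small cardboard box, 62 x 62 x 26 mm; origin under its centre
- tin: bystander: low aluminium tin, 76 mm across, 55 mm high; origin under its centre
There are look-alikes about, which are no part of the job. What is shaped like the part that bears disc_c but purple is not meant. What is shaped like the part that bears spacer_c but purple is not meant.

How it is judged:
By the outcome, as a careful person would: the job done as asked, in the order asked, and still so for the second after the job is handed in, while the arm keeps its last pose, push and grip.
It also fails if it takes over 72 s, if anything falls off the work surface, if the arm or the gripper's body presses on something with over 40 N, if the wrist force passes 120 N, or if a joint passes its speed limit or range.

## Working session

There is one attempt and no reset: what is moved stays moved. The work goes in short steps, Python scripts to look and compute and a tool call to move; the robot and the scene stay as the last step left them, time stands still between calls to the robot, and variables do not carry over. Pictures are saved under pics/ and viewed, at most 10 in all, crops included, and the job is handed in when it is done.

Besides the shell and the picture viewer there is one more tool, called after ">>>" as a command line: name --argument value ..., lists and objects as JSON in quotes. play_rows: Moves the arm, as the interface text tells. Its arguments: {"type":"object","properties":{"series":{"type":"array"}},"required":["series"]}

```bash
mkdir -p pics; ls; cat > h.py <<'E'
import numpy as np, cv2
from cell import ctrl, get_image, get_calibration, workorder, boxes_of, place_of
def ray(cam,px):
    c=get_calibration(cam);K,R,t=[np.array(c[k],float) for k in("K","R","t")]
    d=R.T@np.linalg.solve(K,[px[0],px[1],1.]); return -R.T@t.ravel(),d
def atz(cam,px,z):
    o,d=ray(cam,px); return o+d*(z-o[2])/d[2]
def cloud(cam,dep):
    c=get_calibration(cam);K,R,t=[np.array(c[k],float) for k in("K","R","t")]
    v,u=np.mgrid[:dep.shape[0],:dep.shape[1]]
    P=np.stack([(u-K[0,2])/K[0,0]*dep,(v-K[1,2])/K[1,1]*dep,dep],-1)
    return (P-t.ravel())@R
E
python3 - <<'E'
from h import *
np.set_printoptions(precision=1,suppress=True)
for cam in("top","side"):
    im,d=get_image(cam); cv2.imwrite(f"pics/{cam}0.png",cv2.resize(im[...,::-1],None,fx=1.5,fy=1.5)); np.savez(f"{cam}0.npz",im=im,d=d)
    o,_=ray(cam,(256,192));print(cam,o)
    for n,z in dict(drive=0,seat=39,idler_c=22,spacer_c=5,disc_c=5,handle=87,pivot=62,bearing=0,nut=0,wrench=22,tin=0,carton=0,screwdriver=0).items():
        for r in place_of(n,cam)[:3]:
            if r["p"]>.2: print(n,round(r["p"],2),np.array(r["pixel"]),atz(cam,r["pixel"],z))
print(ctrl.tcp_to_grasp); print(ctrl.read_state())
E
```

```text
pics
top [ 340.6  -16.8 1082.3]
drive 0.64 [149.2 155.7] [598.3 268.3   0. ]
seat 0.89 [199.4 176. ] [535.1 129.1  39. ]
idler_c 0.56 [382.  194.7] [ 485.5 -339.9   22. ]
spacer_c 0.61 [304.9 202.7] [ 468.4 -141.9    5. ]
spacer_c 0.57 [337.  197.1] [ 482.4 -226.5    5. ]
disc_c 0.67 [365.3 153.2] [ 599.7 -306.4    5. ]
disc_c 0.63 [332.2 138.1] [ 641.7 -219.5    5. ]
handle 0.8 [160.5 185.3] [504.1 215.9  87. ]
pivot 0.55 [ 96.8 182.8] [515.8 379.1  62. ]
pivot 0.42 [335.  140.2] [ 620.3 -215.7   62. ]
bearing 0.67 [352.1 234.5] [ 384.8 -263.1    0. ]
nut 0.54 [297.  161.2] [ 580.4 -124.3    0. ]
wrench 0.72 [177.9 149. ] [610.4 188.4  22. ]
tin 0.75 [296.9 110.7] [ 720.4 -127.2    0. ]
carton 0.67 [411.6 151.5] [ 604.7 -432.5    0. ]
screwdriver 0.57 [140.6 271.4] [296.6 281.    0. ]
screwdriver 0.49 [411.6 150.9] [ 606.3 -432.6    0. ]
screwdriver 0.36 [177.8 151.5] [609.2 192.8   0. ]
side [-117.1  592.4 1113. ]
drive 0.81 [171.2 233.7] [609.2 255.5   0. ]
drive 0.21 [186.2 216.7] [625.7 180.8   0. ]
seat 0.76 [216.  213.8] [540.3 123.8  39. ]
idler_c 0.61 [322.  146.6] [ 494.6 -
[... 398 characters left out ...]
wrench 0.68 [187.1 216.8] [608.6 187.2  22. ]
wrench 0.52 [172.4 232.9] [594.4 257.8  22. ]
wrench 0.25 [233.8 151.2] [ 710.6 -116.2   22. ]
tin 0.62 [234.5 154.3] [ 714.  -121.2    0. ]
carton 0.59 [313.9 126.2] [ 599.3 -435.7    0. ]
screwdriver 0.95 [235.3 302.1] [299.6 275.8   0. ]
18.700000000000003
{'clock': 1.4, 'qpos': array([ 1.2,  0.6,  0. ,  1.5, -0. ,  1. , -0. ]), 'qd': array([ 0.,  0.,  0.,  0.,  0., -0., -0.]), 'tau': array([  0. , -56.3,   1.2, -19.4,   0. ,   0. ,   0. ]), 'eef_pos': array([ 177.7, -625.3,  231.3]), 'tool_rot': array([ 3.1, -0. ,  0.3]), 'force': array([-0.3,  0.7,  0.3]), 'torque': array([ 0. , -0. , -0.1]), 'gripper_force': 0.0, 'width': 85.20148343850877}
```

View top.

View pics/top0.png

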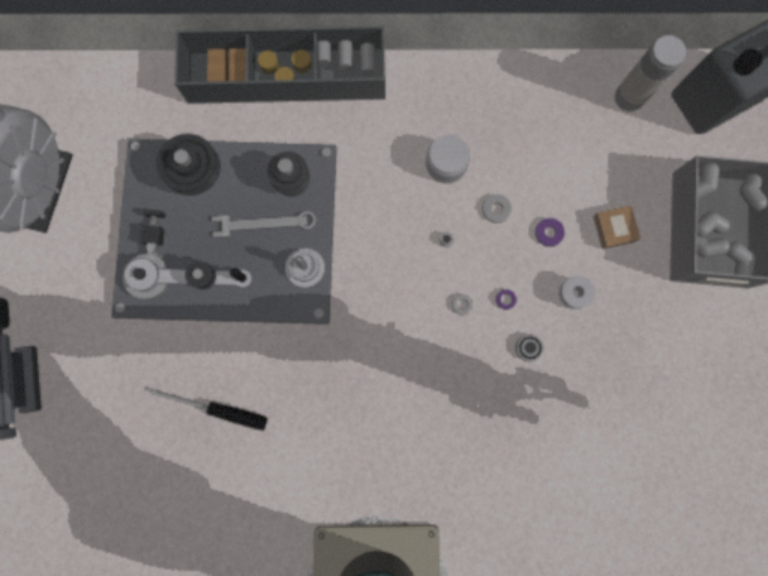

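```bash
python3 - <<'E'
from h import *
np.set_printoptions(precision=1,suppress=True)
z=np.load("top0.npz");im,d=z["im"],z["d"]
P=cloud("top",d)
zs=np.load("side0.npz");Q=cloud("side",zs["d"])
# top-surface blob centres near guess
def blob(P,c,r,z0,z1):
    m=(np.hypot(P[...,0]-c[0],P[...,1]-c[1])<r)&(P[...,2]>z0)&(P[...,2]<z1)
    q=P[m]
    if len(q)<5: return len(q)
    (cx,cy),rr=cv2.minEnclosingCircle(q[:,:2].astype(np.float32))
    return len(q),np.r_[q[:,:2].mean(0),np.median(q[:,2])],np.array([cx,cy,rr]),im[m].mean(0) if P.shape==im.shape and 0 else ''
for n,c,r,a,b in [("idler",(488,-343),45,27,42),("sp1",(468,-143),28,6,16),("sp2",(482,-226),28,6,16),("d1",(600,-307),38,6,16),("d2",(638,-220),38,6,16),("handle",(510,218),30,95,120),("stud",(537,128),25,85,115),("boss",(537,128),35,42,52),("pivot",(517,380),40,50,75),("plate",(600,260),260,18,26)]:
    print(n,"T",blob(P,c,r,a,b),"S",blob(Q,c,r,a,b))
m=(abs(P[...,2]-22)<4)&(np.hypot(P[...,0]-600,P[...,1]-260)<270)
print(cv2.minAreaRect(P[m][:,:2].astype(np.float32)))
c=im[100:260,270:440]; cv2.imwrite("pics/crop.png",cv2.resize(c[...,::-1],None,fx=4.6,fy=3.7,interpolation=cv2.INTER_CUBIC)[:600,:800])
for px in [(305,203),(337,197),(365,153),(332,138)]:
    for r in(6,8,10,12): print(px,im[px[1]+r//2,px[0]-r],end=' ')
    print()
E
```

```text
idler T (340, array([ 484.3, -343.6,   33.6]), array([ 484.9, -344. ,   28.8]), '') S (144, array([ 483.7, -347.6,   35. ]), array([ 485.6, -349.8,   30.8]), '')
sp1 T (101, array([ 467.7, -148.7,    9.9]), array([ 468.8, -147.3,   19.3]), '') S (53, array([ 467.6, -151.9,   10.1]), array([ 471.1, -147.2,   22.4]), '')
sp2 T (99, array([ 475.3, -224.6,   10.5]), array([ 476. , -225.4,   18. ]), '') S (52, array([ 476. , -229.1,   10.5]), array([ 476.8, -227.3,   20.6]), '')
d1 T (247, array([ 594.4, -306.8,    9.6]), array([ 602.6, -305.2,   34.7]), '') S (97, array([ 593.9, -311.1,   10.6]), array([ 601.6, -307. ,   35.8]), '')
d2 T (248, array([ 638.5, -214.3,    9.8]), array([ 633.8, -215. ,   30.8]), '') S (96, array([ 638.1, -220.1,    9.6]), array([ 637.4, -224.8,   29.8]), '')
handle T (39, array([509.1, 222.3, 107.2]), array([509.9, 222.8,   7.9]), '') S (31, array([508.7, 219.3, 105.3]), array([509.8, 217.9,   8.9]), '')
stud T (28, array([530.1, 121.6,  99.2]), array([531.4, 122.7,   7.2]), '') S (25, array([529.5, 119.4,  96.2]), array([530.2, 119.8,   8.3]), '')
boss T (1
[... 238 characters left out ...]
 382.3,  61.6]), array([514.7, 374.9,  35. ]), '')
plate T (11556, array([592.4, 252.5,  22.7]), array([610.8, 259.9, 248.5]), '') S (6944, array([585.3, 269.2,  22.2]), array([612.1, 254.5, 248.7]), '')
((645.6150512695312, 258.7023010253906), (370.4693298339844, 408.8928527832031), 87.89989471435547)
(305, 203) [147 141 140] (305, 203) [167 160 158] (305, 203) [168 161 159] (305, 203) [163 155 154] 
(337, 197) [84 67 95] (337, 197) [126 119 120] (337, 197) [154 146 144] (337, 197) [165 158 157] 
(365, 153) [ 92  68 108] (365, 153) [92 85 93] (365, 153) [127 121 120] (365, 153) [155 150 148] 
(332, 138) [132 129 131] (332, 138) [124 123 124] (332, 138) [108 103 102] (332, 138) [137 131 129]
```

View pics/crop.png

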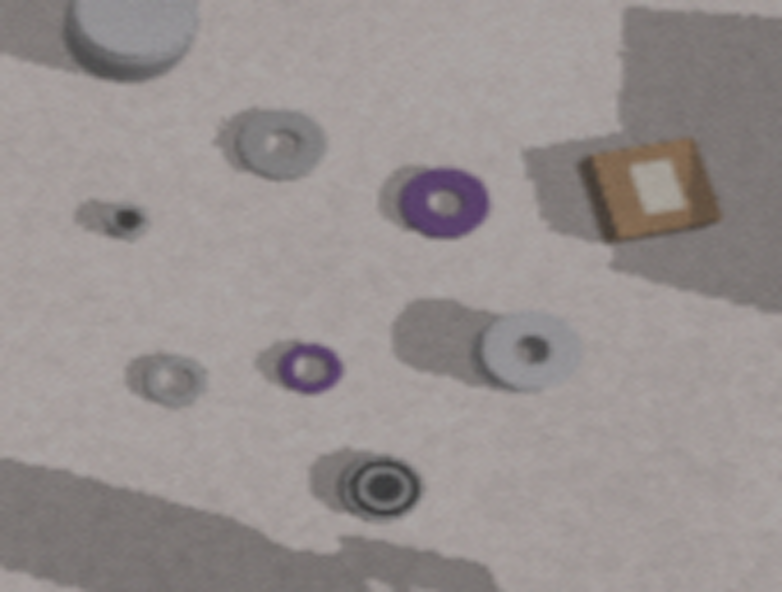

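Candidates for the disc: grey (331,139) and purple (366,154). For the spacer: grey (306,202) and purple (337,199). The bearing at (353,232) is also ring-shaped. The idler is the light grey piece at (384,195). The crop confirms that the grey disc, grey spacer and idler are the right parts. Moving to the idler.

>>> play_rows --series '[[[3.8,3.5,0,0,0,0,0],[3.8,3.5,0,0,0,0,0],[3.8,3.5,-1,0,0,0,0],[3.8,3.5,-2,0,0,0,0],[3.8,3.5,-2,0,0,0,0],[3.8,3.5,-2,0,0,0,0],[3.8,3.5,-2,0,0,0,0],[3.8,3.2,-1,0,0,0,0],[0.3,0.2,-1,0,0,0,0],[0,0,-2,0,0,0,0],[0,0,0,0,0,0,0]]]'

```text
clock: 2.78
eef_pos: [482.9, -346.5, 100.1]
tool_rot: [-3.14, 0.003, 0.276]
force: [0.5, 0.0, -0.3]
width: 85.4
gripper_force: 0.0
```

>>> play_rows --series '[[[0.15,0,-4,0,0,0,0],[0,0,-3.5,0,0,0,0],[0,0,-2,0,0,0,0],[0,0,0,0,0,0,0],[0,0,0,0,0,0,1],[0,0,0,0,0,0,1],[0,0,0,0,0,0,1],[0,0,0,0,0,0,1],[0,0,0,0,0,0,1],[0,0,0,0,0,0,1]]]'

```text
clock: 4.03
eef_pos: [487.1, -347.0, 8.4]
tool_rot: [3.139, -0.002, 0.277]
force: [-1.6, 0.8, 6.1]
width: 54.6
gripper_force: 62.6
```

>>> play_rows --series '[[[0,0,2,0,0,0,1],[0,0,4,0,0,0,1],[0,0,5,0,0,0,1],[0,4,4,0,0,0,1],[0,6,0,0,0,0,1],[0.4,6,0,0,0,0,1],[0.6,6,0,0,0,0,1],[0.6,6,0,0,0,0,1],[0.6,6,0,0,0,0,1],[0.6,6,0,0,0,0,1],[0.6,4,0,0,0,0,1],[0.6,2,0,0,0,0,1],[0,0,0,0,0,0,1],[0,0,0,0,0,0,1]]]'

```text
clock: 5.78
eef_pos: [526.0, 111.2, 156.6]
tool_rot: [3.14, 0.001, 0.274]
force: [-0.8, -0.8, -2.4]
width: 54.2
gripper_force: 63.9
```

```bash
cat >> h.py <<'E'
def circ(P,c,r,z0,z1):
    m=(np.hypot(P[...,0]-c[0],P[...,1]-c[1])<r)&(P[...,2]>z0)&(P[...,2]<z1)
    q=P[m]
    if len(q)<5: return len(q)
    (cx,cy),rr=cv2.minEnclosingCircle(q[:,:2].astype(np.float32))
    return len(q),np.r_[q.mean(0),cx,cy,rr]
def snap(tag,crop,fx=4,cam="side"):
    im,d=get_image(cam); a,b,c,e=crop
    cv2.imwrite(f"pics/{tag}.png",cv2.resize(im[a:b,c:e,::-1],None,fx=fx,fy=fx,interpolation=cv2.INTER_CUBIC))
    return im,d
E
python3 - <<'E'
from h import *
np.set_printoptions(precision=1,suppress=True)
s=ctrl.read_state();print(s["eef_pos"],s["tool_rot"],s["force"],s["qpos"],s["width"])
im,d=snap("a1",(100,240,180,340)); e=s["eef_pos"]
Q=cloud("side",d)
m=(np.hypot(Q[...,0]-e[0],Q[...,1]-e[1])<45)&(Q[...,2]<200)&(Q[...,2]>100)
q=Q[m]; h=np.histogram(q[:,2],bins=range(100,205,5));print(h)
r=place_of("idler_c","side")[:2];print(r,[atz("side",k["pixel"],e[2]+16) for k in r])
E
```

```text
[526.  111.2 156.6] [3.1 0.  0.3] [-0.8 -0.8 -2.4] [-0.3  0.6  0.1  1.9 -0.1  0.7 -1.5] 54.23408916498187
(array([  6,   0,   0,   0,   0,   0,   0,   0,   0,   0,   0,   7,  23,
        28,  26,  39, 112,  27,  16,  15]), array([100, 105, 110, 115, 120, 125, 130, 135, 140, 145, 150, 155, 160,
       165, 170, 175, 180, 185, 190, 195, 200]))
[{'pixel': [216.3, 185.7], 'p': 0.6}] [array([532.5, 113.4, 172.6])]
```

View pics/a1.png

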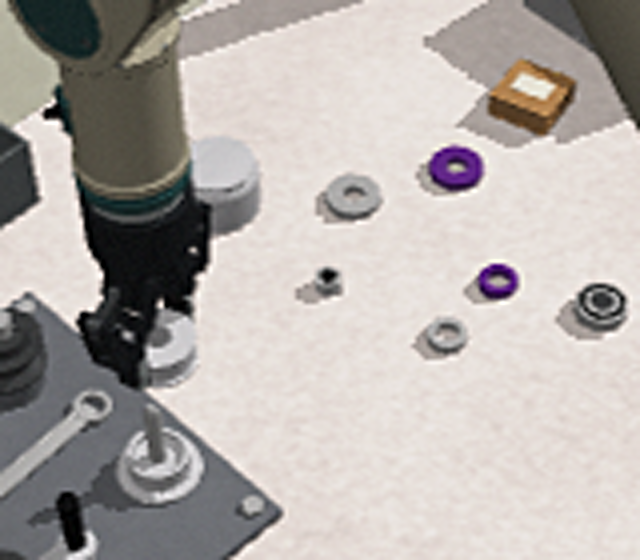

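```bash
python3 - <<'E'
from h import *
np.set_printoptions(precision=1,suppress=True)
im,d=get_image("side"); Q=cloud("side",d); e=ctrl.read_state()["eef_pos"]
m=(np.hypot(Q[...,0]-e[0],Q[...,1]-e[1])<45)&(abs(Q[...,2]-182.5)<5)&(im.mean(-1)>110)
q=Q[m]; print(len(q),q[:,2].mean(),q.min(0),q.max(0))
ys=q[:,:2]; 
from scipy.optimize import least_squares
hull=cv2.convexHull(ys.astype(np.float32))[:,0]; print(hull)
c=get_calibration("side");K,R,t=[np.array(c[k],float) for k in("K","R","t")]
# net point + bore estimate
print(atz("side",(221.2,183.8),182), "stud top", atz("side",(180+150/4,100+408/4),103), "boss", circ(Q,(530,121),35,43,50), "stud",circ(Q,(530,121),20,80,115))
g=im[170:200,205:235].mean(-1).astype(int)
for i in range(0,30): print(' '.join(f"{v:3d}" for v in g[i]))
E
```

```text
122 182.42236906487517 [495.7  67.7 177.6] [544.7 129.2 186.9]
[[544.7 121.8]
 [541.4 124.6]
 [510.8 129.1]
 [506.5 129.2]
 [503.5 128. ]
 [497.8 114.4]
 [495.7 108.9]
 [496.8 103.6]
 [499.7  96.9]
 [511.3  85.6]
 [530.6  67.7]
 [531.   67.7]
 [542.4  88.6]]
[521.  103.7 182. ] stud top [530.4 118.9 103. ] boss (62, array([529.4, 119.2,  46.1, 531.2, 118.2,  25.8])) stud (29, array([529.4, 119.3,  93.6, 530.6, 118.4,   6.7]))
149   0   8  12  14  15  11  17  17  15  12  17  28  28  20  13  14  11   7   9  16  14   9  52 166 235 225 225 220 222
149   0  19  23  18  18  16  15  13  11  13  23  21  25  28  18  16  13  20  15  16  14   6  53 173 235 223 223 221 221
 82  12  53  65  49  18  19  11  13  15   9  17  18  20  18  17  17  13  16  13  13  12   4  97 211 234 227 224 223 222
105  17  50  53  51  16  17  15  11  16  16  14  21  19  17  18  11  14  17  14  11  12  37 153 245 230 223 217 220 221
227  29  55  55  41  16  14  15  11  16  12  17  16  11  44  70   0  12  16  19  34 102 158 193 241 230 225 221 220 223
110  42  53  48  19  11  12  15  13  11  13  20  14   6 117 190   0   
[... 2229 characters left out ...]
   2  13  13  11  37  78  89  66 108  98  97  94 101 124 183 207 170 197 227 221 224 227 232 225 221
105 106 110 111  97  14  12  14   7  14  62  79  58 121 117 118 138 177 198 154 179 215 229 225 223 221 222 226 229 229
103 103 105 110 116 105  48  36  11  26  74  94 108 139 134 142 147 138 170 195 236 231 227 224 224 223 225 225 227 227
123 107 102 106 110 113 119 111  75  62  98 171 239 208 206 216 239 236 236 230 226 226 226 224 224 221 224 224 224 223
186 145 105 106 106 110 112 112 115 112 107 122 194 239 234 230 231 231 228 223 221 222 220 223 224 222 224 227 229 227
127 176 146 104 106 105 109 107 108 108 106  99 116 188 230 229 229 223 219 220 225 226 226 228 229 228 227 227 230 227
```

```bash
python3 - <<'E'
from h import *
np.set_printoptions(precision=1,suppress=True)
c=get_calibration("side");K,R,t=[np.array(c[k],float) for k in("K","R","t")]
pr=lambda X:(lambda p:K@(p/p[2]))(R@np.array(X)+t.ravel())[:2]
print(atz("side",(218.3,183.8),182.2))
a=np.linspace(0,6.28,9)
for C in[(526,111.2),(528,108),(526,108)]:
  print(C,"rim right",max(pr((C[0]+28*np.cos(x),C[1]+28*np.sin(x),182.2))[0] for x in np.linspace(0,6.28,60)),"bore rows",[f([pr((C[0]+10*np.cos(x),C[1]+10*np.sin(x),182.2))[k] for x in np.linspace(0,6.28,60)]) for k in(0,1) for f in(min,max)],"bottom hub low",max(pr((C[0]+18*np.cos(x),C[1]+18*np.sin(x),148.2))[1] for x in np.linspace(0,6.28,60)))
E
```

```text
[526.9 109.6 182.2]
(526, 111.2) rim right 227.85682387563526 bore rows [np.float64(214.60060033752683), np.float64(221.57910369181465), np.float64(181.64022785392743), np.float64(186.95355295543155)] bottom hub low 196.5991613227399
(528, 108) rim right 228.18731603843094 bore rows [np.float64(214.95672646261454), np.float64(221.92168559104735), np.float64(180.6685762225425), np.float64(185.96145638566955)] bottom hub low 195.60554079961275
(526, 108) rim right 228.6664654285665 bore rows [np.float64(215.42634347304264), np.float64(222.39625762912024), np.float64(181.02779846035386), np.float64(186.32837958630327)] bottom hub low 195.97329553654865
```

>>> play_rows --series '[[[0.4,0.9,-2,0,0,0,1],[0,0,-2,0,0,0,1],[0,0,0,0,0,0,1],[0,0,-0.6,0,0,0,1],[0,0,-0.6,0,0,0,1],[0,0,-0.6,0,0,0,1],[0,0,0,0,0,0,1]]]'

```text
clock: 6.8
eef_pos: [531.2, 122.4, 98.2]
tool_rot: [3.141, -0.002, 0.276]
force: [2.0, -1.7, -2.5]
width: 54.5
gripper_force: 63.9
```

```bash
python3 - <<'E'
from h import *
np.set_printoptions(precision=2,suppress=True)
for i in range(3):
    im,d=snap("a2",(150,250,170,290),5); s=ctrl.read_state(); print(s["clock"],s["eef_pos"],s["force"],s["torque"])
E
```

```text
6.85 [531.12 122.33  98.35] [ 2.99 -1.88 -3.67] [-0.32 -0.71  0.03]
6.9 [531.06 122.32  98.43] [ 3.4  -0.6  -3.65] [-0.32 -0.77  0.  ]
6.95 [531.06 122.34  98.49] [ 3.46 -2.12 -3.44] [-0.41 -0.83  0.04]
```

View pics/a2.png

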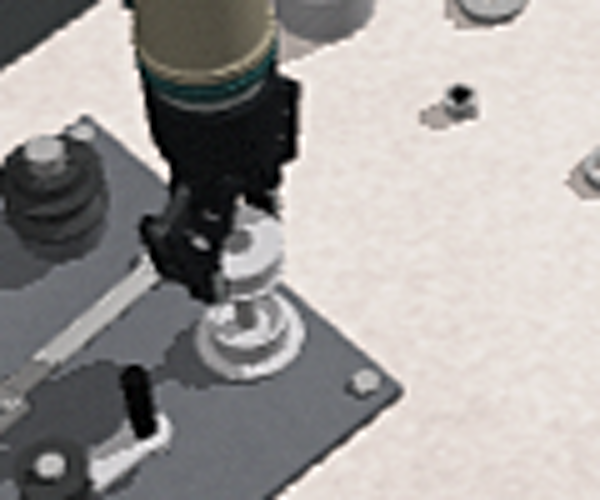

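>>> play_rows --series '[[[0,0,-1,0,0,0,1],[0,0,-1,0,0,0,1],[0,0,-1,0,0,0,1],[0,0,-1,0,0,0,1],[0,0,0,0,0,0,1],[0,0,-0.3,0,0,0,1],[0,0,0,0,0,0,1]]]'

```text
clock: 7.82
eef_pos: [531.0, 122.1, 54.6]
tool_rot: [3.141, -0.001, 0.276]
force: [5.4, -3.3, -3.7]
width: 54.9
gripper_force: 64.3
```

>>> play_rows --series '[[[0.2,-0.15,0,0,0,0,1],[0,0,-0.3,0,0,0,1],[0,0,-0.2,0,0,0,1],[0,0,0,0,0,0,1]]]'

```text
clock: 8.32
eef_pos: [532.2, 121.7, 50.0]
tool_rot: [-3.141, -0.0, 0.277]
force: [2.8, -1.3, -0.3]
width: 54.5
gripper_force: 64.6
```

>>> play_rows --series '[[[0.1,-0.05,-0.2,0,0,0,1],[0,0,-0.2,0,0,0,1],[0,0,0,0,0,0,1]]]'

```text
clock: 8.7
eef_pos: [532.3, 121.1, 47.3]
tool_rot: [-3.141, 0.001, 0.277]
force: [-1.8, -0.6, 12.9]
width: 54.6
gripper_force: 66.0
```

>>> play_rows --series '[[[0,0,0,0,0,0,0],[0,0,0,0,0,0,0],[0,0,0.2,0,0,0,0],[0,0,1.5,0,0,0,0],[0,0,4,0,0,0,0],[0,0,4,0,0,0,0],[-1,-4,0,0,0,0,0],[-1.3,-5.5,0,0,0,0,0],[-1.3,-5.5,0,0,0,0,0],[-1.3,-5.5,-1,0,0,0,0],[-1.3,-4.5,-3,0,0,0,0],[-0.1,-2,-3,0,0,0,0],[0,0,-1,0,0,0,0],[0,0,0,0,0,0,0]]]'

```text
clock: 10.45
eef_pos: [470.4, -147.9, 63.5]
tool_rot: [-3.14, 0.0, 0.278]
force: [0.3, -0.7, 0.4]
width: 85.0
gripper_force: 0.0
```

```bash
python3 - <<'E'
from h import *
np.set_printoptions(precision=1,suppress=True)
im,d=snap("a3",(150,250,170,290),5); Q=cloud("side",d)
print("rim top (expect 73)",circ(Q,(530,118.6),33,62,80),"stud",circ(Q,(530,118.6),14,85,115)); print(ctrl.read_state()["eef_pos"])
E
```

```text
rim top (expect 73) (199, array([527.2, 121. ,  73. , 531.1, 119.1,  29.8])) stud (25, array([529.5, 119.4,  95.6, 530.4, 118.4,   6.8]))
[ 470.9 -147.7   64. ]
```

View pics/a3.png

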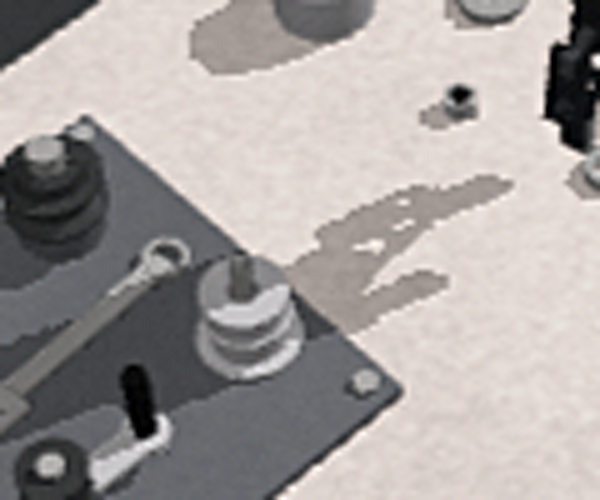

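>>> play_rows --series '[[[-0.15,-0.2,-3,0,0,0,0],[0,0,-2.5,0,0,0,0],[0,0,-0.7,0,0,0,0],[0,0,0,0,0,0,0],[0,0,0,0,0,0,1],[0,0,0,0,0,0,1],[0,0,0,0,0,0,1],[0,0,0,0,0,0,1],[0,0,0,0,0,0,1],[0,0,0,0,0,0,1],[0,0,0,0,0,0,1]]]'

```text
clock: 11.88
eef_pos: [469.2, -151.5, 2.5]
tool_rot: [3.141, -0.001, 0.276]
force: [-1.8, 0.1, 10.0]
width: 32.6
gripper_force: 58.6
```

>>> play_rows --series '[[[0,0,1,0,0,0,1],[0,0,4,0,0,0,1],[0,0,5,0,0,0,1],[0,1,4,0,0,0,1],[1.2,5,1,0,0,0,1],[1.2,5,0,0,0,0,1],[1.2,5,0,0,0,0,1],[1.2,4.5,0,0,0,0,1],[1,3.5,0,0,0,0,1],[0.4,1.5,0,0,0,0,1],[0,0,0,0,0,0,1],[0,0,0,0,0,0,1]]]'

```text
clock: 13.38
eef_pos: [530.3, 101.4, 151.5]
tool_rot: [3.141, 0.001, 0.274]
force: [-0.1, -0.0, -0.7]
width: 32.1
gripper_force: 59.7
```

```bash
python3 - <<'E'
from h import *
np.set_printoptions(precision=1,suppress=True)
im,d=snap("a4",(150,250,170,290),6); s=ctrl.read_state(); e=s["eef_pos"];print(e,s["width"],s["force"])
r=place_of("spacer_c","side")[:3];print([(k["p"],k["pixel"],atz("side",k["pixel"],e[2]+3)) for k in r])
im,d=get_image("top");r=place_of("spacer_c","top")[:3];print([(k["p"],k["pixel"],atz("top",k["pixel"],e[2]+3)) for k in r])
E
```

```text
[530.4 101.3 151.5] 32.37503663148168 [-0.3 -0.3 -0.1]
[(0.59, [220.6, 188.1], array([528.9, 101.8, 154.5])), (0.54, [303.7, 171.0], array([ 395.3, -116.3,  154.5]))]
[(0.59, [337.8, 197.4], array([ 462.1, -199.2,  154.5]))]
```

View pics/a4.png

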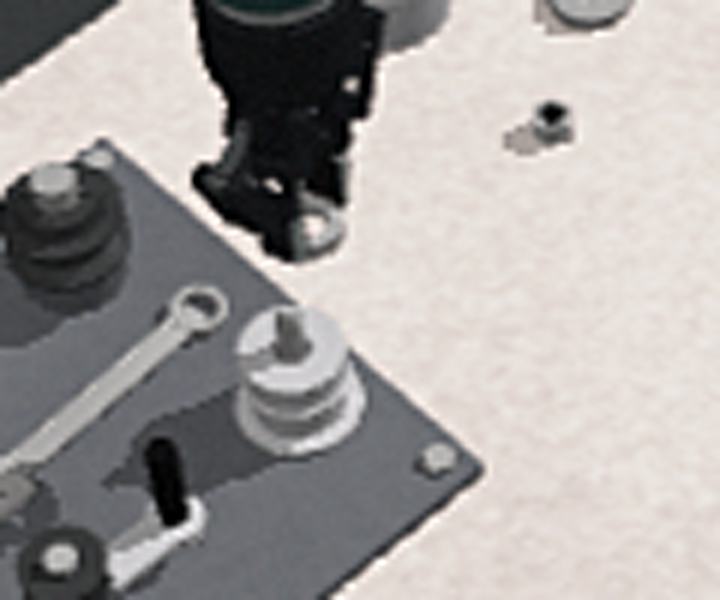

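```bash
python3 - <<'E'
from h import *
print(atz("side",(222.5,188),159)+[1.6,2.4,0], atz("side",(220.6,188.1),154)+[1.6,2.4,0])
E
```

```text
[523.73879953 102.4324532  159.        ] [530.8726378  103.93685212 154.        ]
```

>>> play_rows --series '[[[0.25,1.9,-1.5,0,0,0,1],[0,0,-2.5,0,0,0,1],[0,0,0,0,0,0,1],[0,0,-0.5,0,0,0,1],[0,0,-0.5,0,0,0,1],[0,0,-0.5,0,0,0,1],[0,0,0,0,0,0,1]]]'

```text
clock: 14.45
eef_pos: [533.1, 122.6, 96.3]
tool_rot: [-3.141, 0.001, 0.277]
force: [-0.7, -0.3, -0.6]
width: 32.5
gripper_force: 59.8
```

>>> play_rows --series '[[[0,-0.1,-0.6,0,0,0,1],[0,0,-0.6,0,0,0,1],[0,0,-0.5,0,0,0,1],[0,0,-0.2,0,0,0,1],[0,0,-0.2,0,0,0,1],[0,0,0,0,0,0,1]]]'

```text
clock: 15.2
eef_pos: [533.3, 121.7, 75.7]
tool_rot: [-3.141, 0.0, 0.277]
force: [-1.0, 0.4, 1.6]
width: 32.5
gripper_force: 59.9
```

>>> play_rows --series '[[[0,0,-0.1,0,0,0,1],[0,0,0,0,0,0,1]]]'

```text
clock: 15.45
eef_pos: [533.4, 121.7, 75.6]
tool_rot: [-3.141, -0.0, 0.277]
force: [-2.3, -0.2, 10.3]
width: 32.4
gripper_force: 60.9
```

>>> play_rows --series '[[[0,0,0.05,0,0,0,0],[0,0,0,0,0,0,0],[0,0,0,0,0,0,0],[0,0,1.5,0,0,0,0],[0,0,4,0,0,0,0],[0.4,-3,1,0,0,0,0],[1.8,-5.5,0,0,0,0,0],[1.8,-5.5,0,0,0,0,0],[1.8,-5.5,0,0,0,0,0],[1.8,-5.5,-1,0,0,0,0],[1.6,-5.5,-3,0,0,0,0],[1.2,-2.9,-3,0,0,0,0],[0.2,-0.4,-1,0,0,0,0],[0,0,0,0,0,0,0]]]'

```text
clock: 17.2
eef_pos: [638.4, -213.2, 60.8]
tool_rot: [-3.14, 0.001, 0.277]
force: [-0.5, 0.2, 0.1]
width: 85.3
gripper_force: 0.0
```

```bash
python3 - <<'E'
from h import *
np.set_printoptions(precision=1,suppress=True)
im,d=get_image("side"); Q=cloud("side",d)
print("spacer top 83?",circ(Q,(530,118.6),25,77,90),circ(Q,(530,118.6),33,68,76),"stud",circ(Q,(530,118.6),14,92,115)); s=ctrl.read_state();print(s["eef_pos"],s["width"])
E
```

```text
spacer top 83? (81, array([528.7, 121.5,  82.5, 532.6, 115.7,  23. ])) (110, array([523.9, 120.3,  73. , 531.4, 119.9,  29.8])) stud (17, array([529.9, 119.7,  99.3, 530.8, 118.4,   7.1]))
[ 639.  -212.5   61.7] 85.53102351830361
```

>>> play_rows --series '[[[0.05,-0.35,-3,0,0,0,0],[0,0,-2.3,0,0,0,0],[0,0,-0.5,0,0,0,0],[0,0,0,0,0,0,0],[0,0,0,0,0,0,1],[0,0,0,0,0,0,1],[0,0,0,0,0,0,1],[0,0,0,0,0,0,1],[0,0,0,0,0,0,1],[0,0,0,0,0,0,1]]]'

```text
clock: 18.5
eef_pos: [639.9, -218.2, 4.8]
tool_rot: [3.141, -0.001, 0.276]
force: [-1.1, 1.5, 6.9]
width: 47.4
gripper_force: 60.3
```

>>> play_rows --series '[[[0,0,0,0,0,0,0.2],[0,0,0,0,0,0,0.2],[0,0,-0.4,0,0,0,0.2],[0,0,0,0,0,0,0.2],[0,0,0,0,0,0,1],[0,0,0,0,0,0,1],[0,0,0,0,0,0,1],[0,0,0,0,0,0,1],[0,0,0,0,0,0,1]]]'

```text
clock: 19.62
eef_pos: [639.5, -218.1, -0.6]
tool_rot: [3.141, -0.0, 0.277]
force: [-2.0, 1.0, 4.7]
width: 48.5
gripper_force: 62.3
```

Good. Now I'll lift and carry it near the stud.

>>> play_rows --series '[[[0,0,1,0,0,0,1],[0,0,4,0,0,0,1],[0,0,5,0,0,0,1],[0,1,4,0,0,0,1],[-1.8,5.5,1,0,0,0,1],[-1.8,5.5,0,0,0,0,1],[-1.8,5.5,0,0,0,0,1],[-1.8,5.5,0,0,0,0,1],[-1.7,5.5,0,0,0,0,1],[-1.4,3,0,0,0,0,1],[-0.5,0.5,0,0,0,0,1],[0,0,0,0,0,0,1],[0,0,0,0,0,0,1]]]'

```text
clock: 21.25
eef_pos: [532.0, 100.1, 149.1]
tool_rot: [3.141, -0.0, 0.274]
force: [0.6, -0.5, -1.7]
width: 48.5
gripper_force: 62.6
```

```bash
python3 - <<'E'
from h import *
np.set_printoptions(precision=1,suppress=True)
im,d=snap("a5",(150,250,170,290),6); s=ctrl.read_state(); e=s["eef_pos"];print(e,s["width"],s["force"])
r=place_of("disc_c","side")[:3];print([(k["p"],k["pixel"],atz("side",k["pixel"],e[2]+5)+[1.6,2.4,0]) for k in r])
E
```

```text
[532.  100.2 149. ] 48.68444392147904 [-0.2  0.1 -2. ]
[(0.58, [223.0, 187.4], array([527.7,  97.3, 154. ])), (0.53, [296.0, 143.4], array([ 491.8, -188.7,  154. ]))]
```

View pics/a5.png

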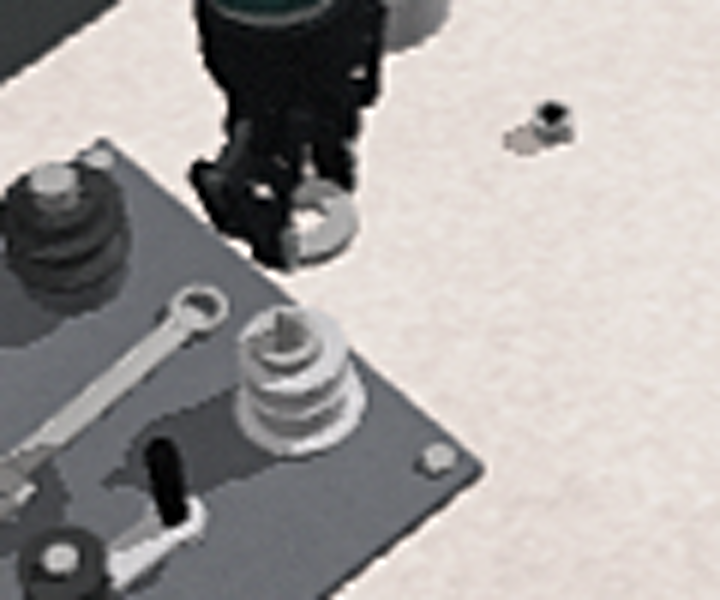

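```bash
python3 - <<'E'
from h import *
np.set_printoptions(precision=1,suppress=True)
c=get_calibration("side");K,R,t=[np.array(c[k],float) for k in("K","R","t")]
pr=lambda X:(lambda p:K@(p/p[2]))(R@(np.array(X)-[1.6,2.4,0])+t.ravel())[:2]
print(atz("side",(221.2,186.7),159.7)+[1.6,2.4,0])
A=np.linspace(0,6.28,60)
for k in(-8,-4,0):
  C=np.array([532+.96*k,100.2+.27*k]);f=lambda r,z:np.array([pr((C[0]+r*np.cos(a),C[1]+r*np.sin(a),z)) for a in A])
  b=f(10,159.7);print(k,"rim right",(f(26,159.7)[:,0].max()-170)*6,"top row",(f(26,159.7)[:,1].min()-150)*6,"bore",(b.min(0)-[170,150])*6,(b.max(0)-[170,150])*6,"low",(f(26,149.7)[:,1].max()-150)*6)
E
```

```text
[529.7 102.  159.7]
-8 rim right 374.0876089300238 top row 181.06359978046362 bore [300.1 205.8] [341.2 237.2] low 275.91250103425074
-4 rim right 367.03385355233513 top row 178.2414955190706 bore [293.1 202.9] [334.2 234.3] low 272.93650763931777
0 rim right 359.994203476284 top row 175.42496139097045 bore [286.2 200. ] [327.2 231.4] low 269.9665092522565
```

>>> play_rows --series '[[[0,2,-1.5,0,0,0,1],[0,0,-2.5,0,0,0,1],[0,0,0,0,0,0,1],[0,0,-0.5,0,0,0,1],[0,0,-0.5,0,0,0,1],[0,0,-0.5,0,0,0,1],[0,0,0,0,0,0,1]]]'

```text
clock: 22.22
eef_pos: [531.1, 121.9, 93.8]
tool_rot: [-3.141, 0.001, 0.277]
force: [-0.5, 0.8, -1.2]
width: 48.5
gripper_force: 62.6
```

Bottom at about 94.5 mm with no contact. Going on down to 83.

>>> play_rows --series '[[[0.05,0,-0.5,0,0,0,1],[0,0,-0.4,0,0,0,1],[0,0,-0.2,0,0,0,1],[0,0,0,0,0,0,1]]]'

```text
clock: 22.72
eef_pos: [531.6, 122.0, 82.8]
tool_rot: [-3.141, 0.001, 0.277]
force: [-0.8, 0.1, -2.6]
width: 48.7
gripper_force: 62.6
```

>>> play_rows --series '[[[0,0,-0.1,0,0,0,1],[0,0,-0.05,0,0,0,1],[0,0,0,0,0,0,1]]]'

```text
clock: 23.1
eef_pos: [531.9, 122.1, 82.3]
tool_rot: [-3.141, -0.0, 0.277]
force: [-2.2, -0.3, 4.8]
width: 48.3
gripper_force: 63.4
```

>>> play_rows --series '[[[0,0,0.05,0,0,0,0],[0,0,0,0,0,0,0],[0,0,0,0,0,0,0],[0,0,1.5,0,0,0,0],[0,0,4,0,0,0,0],[0,0,4,0,0,10.4,0],[-0.3,1.4,0,0,0,10.4,0],[-0.3,1.5,0,0,0,10.4,0],[-0.3,1.5,0,0,0,10.4,0],[-0.3,1.5,0,0,0,10.4,0],[-0.3,1.5,0,0,0,10.4,0],[-0.3,1.5,0,0,0,10.4,0],[-0.3,1,0,0,0,10.4,0],[0,0,0,0,0,10.4,0],[0,0,0,0,0,0,0],[0,0,0,0,0,0,0]]]'

```text
clock: 25.1
eef_pos: [511.0, 220.6, 177.4]
tool_rot: [3.141, 0.001, 1.907]
force: [-0.7, 0.3, -1.5]
width: 85.2
gripper_force: 0.0
```

```bash
python3 - <<'E'
from h import *
np.set_printoptions(precision=1,suppress=True)
im,d=snap("a6",(150,250,150,270),6); Q=cloud("side",d); s=ctrl.read_state(); e=s["eef_pos"];print(e,s["tool_rot"],s["width"],s["qpos"])
print("disc top 93?",circ(Q,(530,118.6),33,88,97.5),circ(Q,(530,118.6),14,98,115))
print("handle",circ(Q,(509.5,218.6),18,75,115))
im,d=get_image("top");P=cloud("top",d);print("top disc",circ(P,(531.5,122.7),35,88,97.5))
E
```

```text
[511.  220.7 177.3] [3.1 0.  1.9] 85.43145199875998 [-0.2  0.6 -0.4  1.8  0.3  0.8 -0.4]
disc top 93? (112, array([523.5, 118.6,  92.9, 529.7, 118.6,  26.8])) (9, array([529.7, 119.1, 101.1, 530.3, 118.8,   5.1]))
handle (54, array([507.1, 220.2,  97. , 509.1, 219. ,   8.4]))
top disc (304, array([531.4, 124.8,  93.4, 531.7, 124.7,  25.8]))
```

View pics/a6.png

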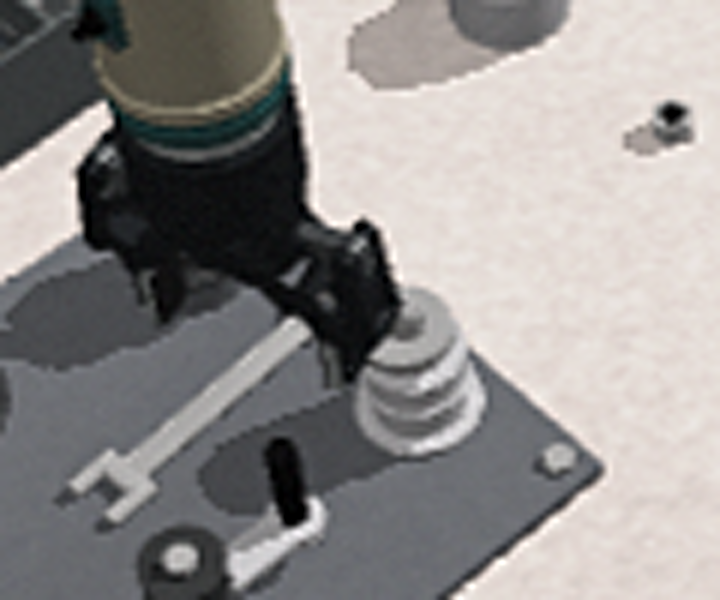

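>>> play_rows --series '[[[0,0,-3,0,0,0,0],[0,0,-4,0,0,0,0],[0,0,-3.7,0,0,0,0],[0,0,0,0,0,0,0],[0,0,0,0,0,0,1],[0,0,0,0,0,0,1],[0,0,0,0,0,0,1],[0,0,0,0,0,0,1],[0,0,0,0,0,0,1],[0,0,0,0,0,0,1],[0,0,0,0,0,0,1],[0,0,0,0,0,0,1]]]'

```text
clock: 26.7
eef_pos: [510.9, 221.0, 70.8]
tool_rot: [3.141, 0.001, 1.91]
force: [-1.0, -0.2, 6.1]
width: 14.6
gripper_force: 58.3
```

```bash
python3 - <<'E'
import numpy as np
p=np.array([516.9,386.9]);a0=np.radians(-92.14)
h=lambda t:p+165.5*np.array([np.cos(a0+t),np.sin(a0+t)])
l=h(0)
for t in np.arange(0,.651,.05): print(round(t,2),h(t).round(1),(h(t)-l).round(1)); l=h(t)
E
```

```text
0.0 [510.7 221.5] [0. 0.]
0.05 [519.  221.4] [ 8.3 -0.1]
0.1 [527.3 221.7] [8.3 0.3]
0.15 [535.5 222.4] [8.2 0.7]
0.2 [543.7 223.6] [8.2 1.1]
0.25 [551.8 225.1] [8.1 1.5]
0.3 [559.9 227.1] [8.  1.9]
0.35 [567.8 229.4] [7.9 2.3]
0.4 [575.6 232.2] [7.8 2.7]
0.45 [583.3 235.3] [7.7 3.1]
0.5 [590.8 238.8] [7.5 3.5]
0.55 [598.1 242.7] [7.3 3.9]
0.6 [605.2 246.9] [7.1 4.2]
0.65 [612.1 251.5] [6.9 4.6]
```

>>> play_rows --series '[[[0.83,0,0,0,0,0,1],[0.83,0.03,0,0,0,0,1],[0.82,0.07,0,0,0,0,1],[0.82,0.11,0,0,0,0,1],[0.81,0.15,0,0,0,0,1],[0.8,0.2,0,0,0,0,1],[0.79,0.23,0,0,0,0,1],[0,0,0,0,0,0,1]]]'

```text
clock: 27.7
eef_pos: [565.1, 225.5, 70.6]
tool_rot: [-3.134, 0.005, 1.911]
force: [-9.1, -6.9, 13.3]
width: 14.5
gripper_force: 59.8
```

>>> play_rows --series '[[[0.78,0.27,0.05,0,0,0,1],[0.77,0.31,0.05,0,0,0,1],[0.75,0.35,0,0,0,0,1],[0.73,0.39,0,0,0,0,1],[0,0,0,0,0,0,1]]]'

```text
clock: 28.32
eef_pos: [596.7, 236.7, 70.8]
tool_rot: [-3.134, 0.007, 1.909]
force: [-5.0, -8.5, 6.3]
width: 14.4
gripper_force: 58.9
```

>>> play_rows --series '[[[0.45,0.4,0,0,0,0,1],[0.35,0.35,0,0,0,0,1],[0,0,0,0,0,0,1],[0,0,0,0,0,0,1]]]'

```text
clock: 28.82
eef_pos: [605.2, 242.3, 70.7]
tool_rot: [-3.134, 0.009, 1.907]
force: [-4.7, -10.9, 5.7]
width: 14.3
gripper_force: 59.2
```

```bash
python3 - <<'E'
from h import *
np.set_printoptions(precision=1,suppress=True)
im,d=snap("a7",(150,280,100,260),5); Q=cloud("side",d)+[1.6,2.4,0]; s=ctrl.read_state(); e=s["eef_pos"];print(e,s["force"],s["width"])
p=np.array([516.9,386.9]);v=e[:2]-p;print(np.hypot(*v),np.radians(92.14)+np.arctan2(v[1],v[0]))
g=p+(h:=100)*np.array([np.cos(np.arctan2(v[1],v[0])),np.sin(np.arctan2(v[1],v[0]))])
r=circ(Q,g,32,70,84);print("roller guess",g,r)
if type(r) is tuple:
    for c in (r[1][:2],r[1][3:5]): w=c-p;print(np.hypot(*w),np.radians(92.14)+np.arctan2(w[1],w[0]))
z=np.load("side0.npz");Q0=cloud("side",z["d"])+[1.6,2.4,0];r=circ(Q0,p+100*np.array([-.037,-1]),32,70,84);print("rest roller",r)
for c in (r[1][:2],r[1][3:5]): w=c-p;print(np.hypot(*w),np.radians(92.14)+np.arctan2(w[1],w[0]))
E
```

```text
[605.1 242.3  70.7] [ -2.8 -11.5   5.4] 14.441629476048618
169.39836239614633 0.5850865703582493
roller guess [569.  301.5] (148, array([569. , 301.5,  78.4, 571.2, 300.7,  22.3]))
99.99935505743196 0.5852161362191899
101.88660924368575 0.5988920561378817
rest roller (157, array([513. , 286.6,  78.2, 514.8, 285.8,  22.9]))
100.364888818646 -0.00183204151427252
101.11203612836476 0.016676597783659153
```

View pics/a7.png

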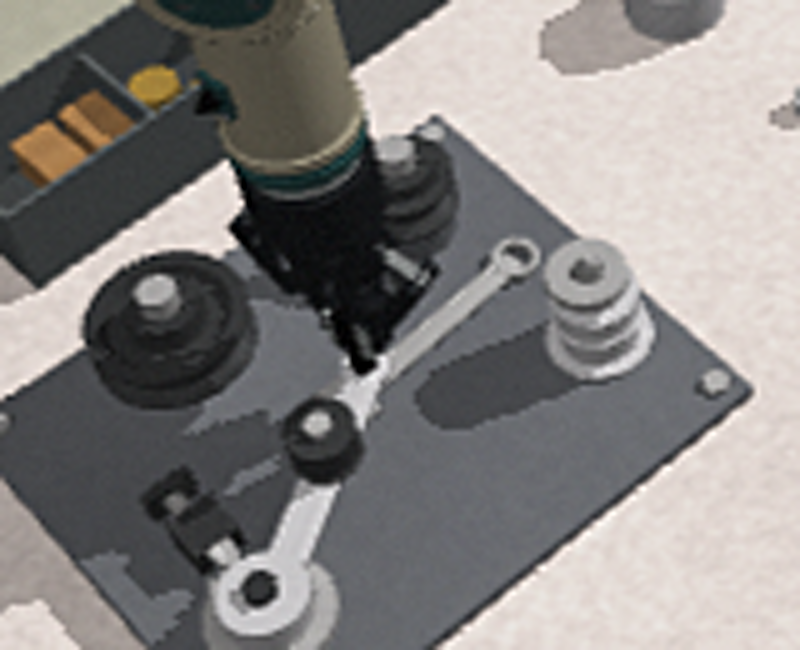

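>>> play_rows --series '[[[0,0,0,0,0,0,1],[0,0,0,0,0,0,1],[0,0,0,0,0,0,1],[0,0,0,0,0,0,1]]]'

```text
clock: 29.38
eef_pos: [605.1, 242.3, 70.7]
tool_rot: [-3.134, 0.009, 1.907]
force: [-3.9, -11.4, 5.7]
width: 14.9
gripper_force: 59.2
```

```bash
python3 - <<'E'
from h import *
s=ctrl.read_state();v=s["eef_pos"][:2]-np.array([516.9,386.9]);print(s["eef_pos"],s["force"],np.radians(92.14)+np.arctan2(v[1],v[0]))
print(workorder.finish_job())
E
```

```text
[605.10972023 242.28222772  70.69650784] [ -3.94537961 -11.37324829   5.6671903 ] 0.5850541729138874
the job is handed in; nothing more can be done
None
```

The job is handed in at about 29 s: idler pulley, spacer ring and cover disc are stacked flat on the stud, and the gripper is holding the tensioner arm at about 0.585 rad, past the last click at 0.54. I judged the click from that angle, not from a pawl reading.

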